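# Lock the vial rack with its retaining bar and pin

## Robot

A 6-joint arm with a two-finger parallel gripper is mounted at the origin on the work surface. World frame = base frame: x ahead of the robot, y to its left, z up, the work surface at z = 0. Lengths are in mm, angles in degrees, forces in N, time in s.
With the tool pointing down it reaches from about 300 to 850 mm from the base axis. Payload 4.2 kg.
Tool frame: the origin (TCP) lies on the centre line of the jaws, within the pads' length; the fingertips stand 14 mm ahead of it and the grasp point (between the pads) lies 5 mm behind it; z points along the fingers, y is the line along which they close (so a half turn about z gives the same grasp; the last joint's range is limited). The gripper opens to 91 mm and grips with 3 to 60 N. Pads are 32 mm wide; open, the fingers measure 118 mm over their backs; the gripper's body (76 mm by 178 mm) begins 60 mm behind the grasp point.
Start: joints at [-75.516, 18.312, 89.639, -0, 72.044, -1.146], TCP at [154.924, -553.751, 227.976] pointing down, gripper open.
Joint ranges: [-177.97, 177.97], [-48.28, 115.42], [12.27, 149.76], [-77.06, 257.06], [2.81, 150.46], [-146.56, 146.56]. Speed limits (degrees/s): [147.25, 147.25, 180, 180, 180, 180].

## Interface

Orientations are given as [roll, pitch, yaw] about the fixed x, y, z axes, in that order (R = Rz(yaw) Ry(pitch) Rx(roll)).
In Python, from workcell import * gives the robot as it stands. The module is installed in compiled form; this text tells all that it offers.
- The arm moves only by the shell command python3 -m crank 'ROWS' [FORCE]. ROWS is JSON, a list of rows, each an object of numbers: "grip": the finger opening in m, from 0 to 0.0912; "x", "y", "z": the shift along the tool's x, y, z in m; "yaw": the turn about the tool's z in rad. In form: [{"grip": .., "x": .., "y": .., "z": .., "yaw": ..}, ...]. A call has exactly 5 rows; each row is the pose to reach, as a shift and turn from the pose commanded when the call began, along the tool's axes at that moment; what a row does not reach only later rows make up. A row lasts 1/12 s, in which the tool goes at most 41.7 mm and 7.16 degrees, less where a joint would pass 70% of its speed; a pose out of reach is approached as far as the arm can. A call with a gripper value outside its range is refused whole. The fingers move at their own pace and stop on an object; FORCE is the grip in N (left out, the last holds). Time passes only in rows, so rows that repeat a pose let the fingers close, or fill a call up. It gives the time, the measured TCP pose, the force, the opening and the grip force at its end, in the units of the state.
- state(): the state, without advancing time (a new reading comes with each control period).
- grab_frame(name): name is "scene" or "top" or "wrist"; returns the picture (384x512x3 uint8, red, green, blue); there is no depth.
- camera_model(name): a dict with "intrinsics" (3x3 intrinsics, pixels), "distortion" ([k1, k2, p1, p2, k3] as OpenCV has them; the pictures are not rectified), "R" (3x3) and "t" (3): a world point X has camera coordinates R X + t. Camera axes: x right, y down, z forward; pixel columns grow to the right and rows downward; lengths in mm; the calibration is good to about 2 mm. A picture is of the moment at which its call begins: read the wrist's pose just before it. camera_model takes no time and is no camera call; for the wrist camera it gives the pose at the moment of the call.
- job_done(): hands the job in; it is judged then, once.
The state is a dict: "time_s": time; "qpos": joint angles; "qvel": joint speeds; "effort": joint torques, N m; "ee_pos": TCP position; "ee_rot": TCP orientation; "force": force on the tool from outside, world axes, zero at the start; "torque": the same for the moment, N m; "gripper_width": finger opening in mm; "gripper_force": force on a finger pad.
Only numpy, scipy, OpenCV 4.12 (cv2) and the standard library are available. Lean on these libraries where they do the work, as an engineer would, in place of code of your own. Each camera call takes 0.05 s, during which the arm holds its last target. There are 200 camera calls.

## Task

Lock the vial rack on the deck for the run: swing the retaining bar shut until its eye lies fully home in the fork, then take the headed locking pin from its parking block and push it down through fork and eye until its collar rests on the fork. Leave the pin there, let go, and do not disturb the other things on the bench.

Things in the scene. Friction and masses are not known exactly. Their poses are not given: they have to be found in the camera images.
- deck: fixed white instrument deck, 220 (x) x 290 (y) x 35 mm high, carrying a rack of capped vials (tops 100 mm above the bench), a hinge pillar and a fork; origin at the centre of its underside on the bench, its -x side (with a dark green panel) faces roughly to the robot, z up
- bar (a joint): hinge angle of the retaining bar about a vertical axis, rad: 0 = closed against its stop with the eye centred in the fork, growing as the bar swings out towards the deck's -x (the robot), to 1.3; it starts 0.6 to 1.05 open and a light friction (about 1 N at the knob) keeps it where it is left
- bar_hinge (a point): point on the bar's hinge axis (the deck's +y end), at the height of the bar's top face, 97 mm above the bench; at deck x -60, y +90 mm
- bar_knob (a point): top centre of the grey plastic round upright knob on the bar, diameter 16 mm, standing 34 mm above the bar's top face, 110 mm from the hinge axis; knob top 131 mm above the bench. The steel bar is 22 mm wide and 12 mm thick, 85 to 97 mm above the bench; its axes turn with the bar: the bar runs along -y from hinge to eye
- bar_eye (a point): centre of the hole in the free end of the bar, at its top face; hole diameter 15 mm, 180 mm from the hinge axis, end lug 28 x 30 mm
- fork_hole (a point): centre of the hole in the fork's upper plate, at its top face, 110 mm above the bench, at deck x -60, y -90 mm. The aluminium fork has two level 44 x 44 x 10 mm plates (undersides 72 and 100 mm above the bench), each with a 15 mm hole, one above the other, joined by a post at the deck's -y end no higher than the top plate; the bar's eye swings in between them from the robot's side. z up
- pin: loose headed locking pin, 50 g, upright: steel shank 10 mm in diameter and 46 mm long with a tapered tip, collar 26 mm in diameter and 4 mm thick, above it a grey round head 20 mm in diameter and 30 mm high. Origin on the axis at the underside of the collar (tip at z -46, top of the head at z +34 mm), z towards the head. Parked in the block at first, collar on the block's top
- holder: fixed grey parking block, 56 x 56 x 50 mm high, with a vertical hole of 14 mm through its centre; stands to the left or the right of the deck; origin at the centre of its underside
- jar: bystander: small loose glass jar, diameter 54 mm, 60 mm high with a white cap, standing on the other side of the deck from the block; origin under its centre
- amber: bystander: loose amber bottle, diameter 72, 150 mm high, at the far left; origin under its centre
- clear: bystander: loose clear bottle, diameter 72, 140 mm high, at the far right; origin under its centre
- beaker: bystander: loose glass beaker, diameter 60, 75 mm high, left of the deck; origin under its centre
- dish: bystander: loose white dish, diameter 70, 18 mm high, right of the deck; origin under its centre
- spatula: bystander: loose steel spatula with a white handle, about 170 mm long lying flat near the robot's left front; origin under its middle
- weight: bystander: loose brass weight, diameter 28, 35 mm high, near the robot's right front; origin under its centre

How it is judged (in metres and radians):
On the way, in this order (a step that is already met when the one before it is completed fails the run):
1. The bar is swung shut: its eye fully home in the fork, within 0.02 rad (about 4 mm at the eye) of its stop, for 0.3 s (value of joint bar below 0.02 rad), for 0.3 s.
2. The pin stands in the fork and through the eye, its collar within 3 mm of the fork's top face, for 0.2 s (z of pin in the frame of fork_hole below 0.003 m and horizontal distance between pin and fork_hole below 0.005 m and angle between pin's own z axis and vertical below 0.12 rad and value of joint bar below 0.025 rad), for 0.2 s.
At the end, for the whole second after the job is handed in: The bar is closed (within 0.025 rad of its stop) with its eye in the fork; the pin stands upright (within 0.12 rad) through fork and eye, its axis within 5 mm of the fork hole's and its collar resting on the fork (within 3 mm), at rest and let go (all of step 2 and z of pin in the frame of fork_hole above -0.004 m and linear speed of pin below 0.02 m/s); the robot touches nothing.
It fails at once if A bystander (jar, bottles, beaker, dish, spatula or weight) is moved by more than 30 mm, or a standing one is tipped by more than 0.5 rad (distance of any of jar, amber, clear, beaker, dish, spatula, weight from where it was at the start of the episode above 0.03 m or angle between any of jar, amber, clear, beaker, dish, weight's own z axis and vertical above 0.5 rad).
It also fails if it takes over 64 s, if anything falls off the work surface, if the arm or the gripper's body presses on something with over 40 N, if the wrist force passes 120 N, or if a joint passes its speed limit or range.

## Working session

There is one attempt and no reset: what is moved stays moved. The work goes in short steps, Python scripts to look and compute and a shell command to move; the robot and the scene stay as the last step left them, time stands still between calls to the robot, and variables do not carry over. Pictures are saved under pics/ and viewed, at most 11 in all, crops included, and the job is handed in when it is done.

```bash
mkdir -p pics
cat > h.py <<'E'
from workcell import *
import numpy as np, cv2
def cm(n):
    c=camera_model(n); return [np.array(c[k],float) for k in("intrinsics","distortion","R","t")]
def ray(c,u,v):
    K,D,R,t=c
    p=cv2.undistortPoints(np.array([[[u,v]]],float),K,D)[0,0]
    d=R.T@np.array([p[0],p[1],1]); return -R.T@t.ravel(), d/np.linalg.norm(d)
def onz(c,u,v,z):
    o,d=ray(c,u,v); return o+d*(z-o[2])/d[2]
def tri(a,b):
    A=np.zeros((3,3));B=np.zeros(3)
    for o,d in(a,b):
        P=np.eye(3)-np.outer(d,d);A+=P;B+=P@o
    X=np.linalg.solve(A,B); return X,[np.linalg.norm(np.cross(X-o,d)) for o,d in(a,b)]
def proj(c,X):
    K,D,R,t=c
    return cv2.projectPoints(np.array(X,float).reshape(-1,1,3),cv2.Rodrigues(R)[0],t,K,D)[0][:,0]
def save(n,f): cv2.imwrite(f,cv2.cvtColor(f_[n],cv2.COLOR_RGB2BGR))
E
python3 - <<'E'
from h import *
for n in("scene","top"):
    im=grab_frame(n); np.save(f"{n}.npy",im)
    cv2.imwrite(f"pics/{n}0.png",cv2.resize(cv2.cvtColor(im,cv2.COLOR_RGB2BGR),(800,600),interpolation=cv2.INTER_CUBIC))
    c=cm(n); print(n,-c[2].T@c[3].ravel(),c[2][2])
E
```

```text
scene [1686.5268577   -13.99005479 1062.41145867] [-0.76027699 -0.0088821  -0.6495383 ]
top [ 307.08227244  -16.64054251 1176.48555351] [ 0.20503285  0.01081348 -0.97869535]
```

View pics/scene0.png

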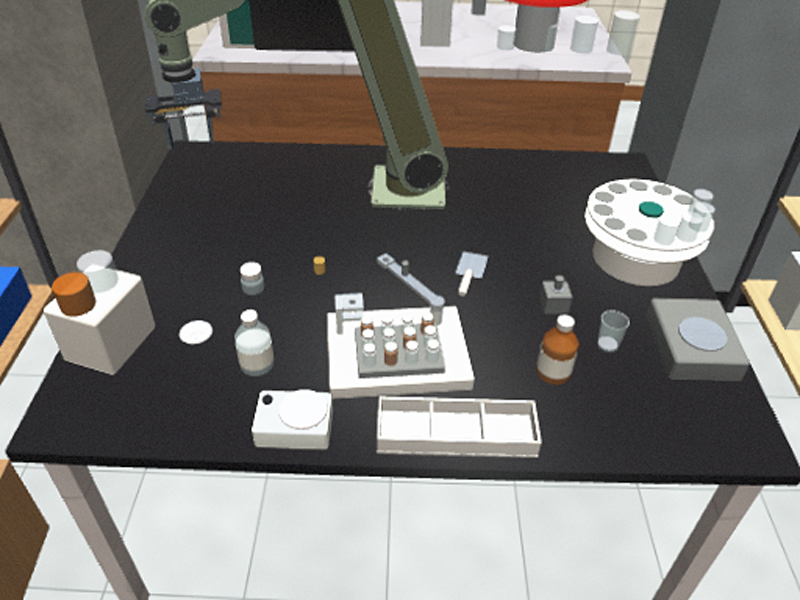

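View pics/top0.png

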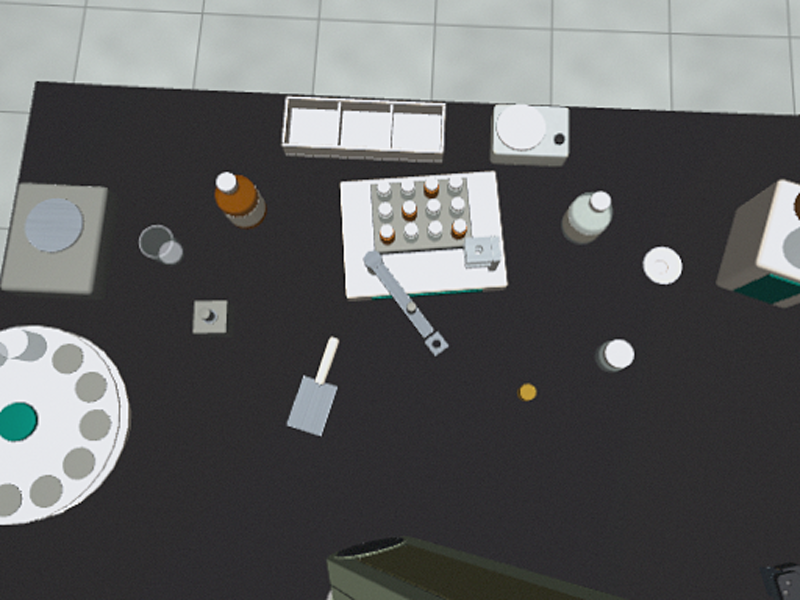

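The top view shows (800x600 px) the fork hole at (479,249), eye (436,343), knob (411,308), hinge (373,260) and pin head (208,314). In the scene view they are at (349,300), (385,260), (405,264), (438,300) and (559,280).

Run:
```python
from h import *
P=dict(fork=((479,249),(349,299),110),eye=((436,343),(385,260),97),knob=((411,308),(405,264),131),hinge=((373,260),(438,300),97),pin=((208,314),(559,279),84))
ct,cs=cm("top"),cm("scene")
for k,(a,b,z) in P.items():
    a=np.array(a)*.64;b=np.array(b)*.64
    X,e=tri(ray(ct,*a),ray(cs,*b)); print(k,X.round(1),np.round(e,1),"top@z",onz(ct,*a,z).round(1))
for k,(a,z) in dict(jar=((619,353),60),weight=((528,392),35),spat=((318,390),0),beak=((158,242),60),amber=((227,182),150),clear=((600,202),140)).items(): print(k,onz(ct,a[0]*.64,a[1]*.64,z).round())
c=cm("wrist");s=state();Rm=c[2];print("wrist",-Rm.T@c[3].ravel(),s["ee_pos"],s["ee_rot"],Rm,c[0][0])
```

```text
fork [ 618.8 -118.4  111.1] [2. 2.] top@z [ 619.  -116.6  110. ]
eye [458.3 -51.1  90.8] [0.3 0.3] top@z [457.5 -51.3  97. ]
knob [509.6  -6.1 121.9] [1. 1.] top@z [507.9  -7.2 131. ]
hinge [595.   64.6  94.6] [2.4 2.4] top@z [594.3  61.9  97. ]
pin [491.  341.4  75.8] [3.3 3.3] top@z [489.4 335.4  84. ]
jar [ 461. -365.   60.]
weight [ 389. -215.   35.]
spat [376. 152.   0.]
beak [618. 445.  60.]
amber [701. 308. 150.]
clear [ 701. -312.  140.]
wrist [ 220.23427591 -534.74365738  382.96061193] [ 154.79849246 -553.32200643  227.20235311] [-1.79908281e+02 -6.01554674e-04  1.56302001e+01] [[ 2.68252154e-01 -9.63348587e-01 -5.30146227e-04]
 [-9.35350376e-01 -2.60587459e-01  2.39194169e-01]
 [-2.30565515e-01 -6.36684787e-02 -9.70971610e-01]] [303.24953855   0.         253.99673475]
```

All heights and the 180 mm hinge–fork distance agree, and the bar is about 58° open. I'm moving to the knob.

```bash
python3 -m crank '[{"grip":0.06,"x":0.030,"y":-0.0266,"z":0,"yaw":0},{"grip":0.06,"x":0.060,"y":-0.0532,"z":0,"yaw":0},{"grip":0.06,"x":0.090,"y":-0.0798,"z":0,"yaw":0},{"grip":0.06,"x":0.120,"y":-0.1064,"z":0,"yaw":0},{"grip":0.06,"x":0.150,"y":-0.133,"z":0,"yaw":0}]' 10
python3 -m crank '[{"grip":0.06,"x":0.030,"y":-0.0266,"z":0,"yaw":0},{"grip":0.06,"x":0.060,"y":-0.0532,"z":0,"yaw":0},{"grip":0.06,"x":0.090,"y":-0.0798,"z":0,"yaw":0},{"grip":0.06,"x":0.120,"y":-0.1064,"z":0,"yaw":0},{"grip":0.06,"x":0.150,"y":-0.133,"z":0,"yaw":0}]'
python3 -m crank '[{"grip":0.06,"x":0.030,"y":-0.0266,"z":0,"yaw":-0.08},{"grip":0.06,"x":0.060,"y":-0.0532,"z":0,"yaw":-0.16},{"grip":0.06,"x":0.090,"y":-0.0798,"z":0,"yaw":-0.25},{"grip":0.06,"x":0.120,"y":-0.1064,"z":0,"yaw":-0.33},{"grip":0.06,"x":0.150,"y":-0.133,"z":0,"yaw":-0.417}]'
python3 - <<'E'
from h import *
print(state()["ee_pos"],state()["ee_rot"],state()["force"])
c=cm("wrist");im=grab_frame("wrist");np.save("w1.npy",im);np.savez("w1c.npz",*c)
cv2.imwrite("pics/w1.png",cv2.cvtColor(im,cv2.COLOR_RGB2BGR))
print(proj(c,[[508,-7,131],[457.5,-51.3,97]]))
E
```

```text
time_s: 0.52
ee_pos: [263.9, -383.4, 227.6]
ee_rot: [-180.0, 0.0, 15.6]
force: [1.3, -0.5, 0.7]
gripper_width: 61.8
gripper_force: 0.0
time_s: 0.93
ee_pos: [372.5, -214.8, 227.8]
ee_rot: [-180.0, 0.0, 15.6]
force: [0.3, -1.0, -0.1]
gripper_width: 60.2
gripper_force: 0.0
time_s: 1.35
ee_pos: [481.2, -46.2, 227.7]
ee_rot: [-180.0, 0.0, 39.8]
force: [1.6, -0.5, 0.3]
gripper_width: 60.0
gripper_force: 0.0
[481.2207497  -46.2411498  227.74087928] [-1.79995056e+02  2.30465142e-02  3.97795518e+01] [ 1.57707762 -0.45633685  0.30630496]
[[238.06731089 146.95711934]
 [242.46585736 212.28123537]]
```

View pics/w1.png

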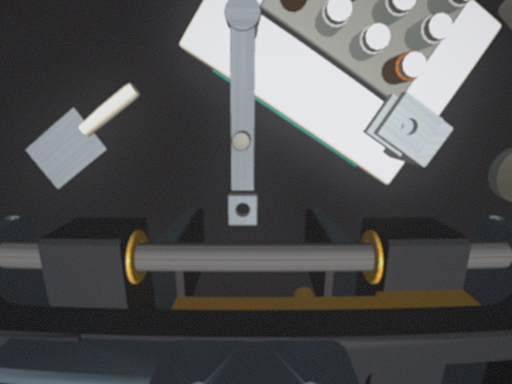

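The wrist view shows the knob at (241,140), eye (242,210), hinge (242,13) and fork hole (409,126). The bar lines up with the tool's x axis.

Run:
```python
from h import *
z=np.load("w1c.npz");c=[z[k] for k in z.files]
ct=cm("top")
W=dict(knob=((241,140),(411,308),131),eye=((242,210),(436,343),97),hinge=((242,13),(373,260),97),fork=((409,126),(479.5,249),110))
Q={}
for k,(a,b,h) in W.items():
    X,e=tri(ray(c,*a),ray(ct,b[0]*.64,b[1]*.64)); Q[k]=onz(c,*a,h); print(k,X.round(1),np.round(e,1),"wrist@z",Q[k].round(1))
d=Q["eye"]-Q["hinge"];f=Q["fork"]-Q["hinge"]
print(np.hypot(*d[:2]),np.hypot(*f[:2]),np.degrees([np.arctan2(d[1],d[0]),np.arctan2(f[1],f[0])]))
s=state();y=np.radians(s["ee_rot"][2]);v=Q["knob"]-s["ee_pos"];print(s["ee_pos"],"tool",v[0]*np.cos(y)+v[1]*np.sin(y),v[0]*np.sin(y)-v[1]*np.cos(y))
```

```text
knob [512.2  -6.2 108.1] [0.7 0.7] wrist@z [514.   -5.3 131. ]
eye [458.  -50.8  92.2] [0.6 0.6] wrist@z [459.  -49.5  97. ]
hinge [595.1  62.2  98.9] [1.3 1.3] wrist@z [596.8  63.   97. ]
fork [ 623.2 -118.7   96. ] [0.1 0.1] wrist@z [ 619.  -113.1  110. ]
177.83472071527416 177.50601437781015 [-140.75504253  -82.81008223]
[485.28628399 -40.76903431 227.67606492] tool 44.81693644690456 -8.63325114743812
```

```bash
python3 -m crank '[{"grip":0.06,"x":0.02,"y":-0.005,"z":0,"yaw":0},{"grip":0.06,"x":0.041,"y":-0.0097,"z":0,"yaw":0},{"grip":0.06,"x":0.041,"y":-0.0097,"z":0.025,"yaw":0},{"grip":0.06,"x":0.041,"y":-0.0097,"z":0.055,"yaw":0},{"grip":0.06,"x":0.041,"y":-0.0097,"z":0.085,"yaw":0}]'
python3 -m crank '[{"grip":0.06,"x":0,"y":0,"z":0.012,"yaw":0},{"grip":0.06,"x":0,"y":0,"z":0.024,"yaw":0},{"grip":0.03,"x":0,"y":0,"z":0.024,"yaw":0},{"grip":0.02,"x":0,"y":0,"z":0.024,"yaw":0},{"grip":0.02,"x":0,"y":0,"z":0.024,"yaw":0}]'
python3 -m crank '[{"grip":0.019,"x":0,"y":0,"z":0,"yaw":0},{"grip":0.019,"x":0,"y":0,"z":0,"yaw":0},{"grip":0.019,"x":0,"y":0,"z":0,"yaw":0},{"grip":0.019,"x":0,"y":0,"z":0,"yaw":0},{"grip":0.019,"x":0,"y":0,"z":0,"yaw":0}]'
python3 - <<'E'
from h import *
im=grab_frame("wrist");cv2.imwrite("pics/w2.png",cv2.cvtColor(im,cv2.COLOR_RGB2BGR)); c=cm("wrist"); print(proj(c,[[511,-6.5,131]]),state()["ee_pos"])
E
```

```text
time_s: 1.82
ee_pos: [506.5, -14.4, 142.2]
ee_rot: [179.9, -0.1, 39.6]
force: [0.5, -1.1, -0.2]
gripper_width: 60.0
gripper_force: 0.0
time_s: 2.23
ee_pos: [506.7, -14.9, 119.6]
ee_rot: [180.0, -0.0, 39.5]
force: [0.6, 0.1, 0.5]
gripper_width: 43.4
gripper_force: 0.0
time_s: 2.65
ee_pos: [506.2, -14.5, 119.2]
ee_rot: [-180.0, -0.0, 39.5]
force: [-0.7, 0.8, 1.4]
gripper_width: 18.9
gripper_force: 0.5
[[247.89819337 239.19870914]] [506.17648134 -14.53044916 119.18274432]
```

View pics/w2.png

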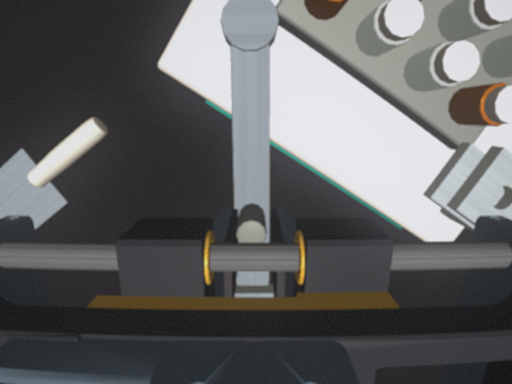

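The knob sits between the jaws, about 9 mm towards the hinge, which is inside the pad width. Next I'm swinging the bar along its arc of radius 110 mm.

```bash
python3 -m crank '[{"grip":0.019,"x":0.0034,"y":0.0096,"z":0,"yaw":-0.0873},{"grip":0.019,"x":0.0077,"y":0.0191,"z":0,"yaw":-0.1745},{"grip":0.019,"x":0.0127,"y":0.0285,"z":0,"yaw":-0.2618},{"grip":0.019,"x":0.0156,"y":0.0376,"z":0,"yaw":-0.3491},{"grip":0.019,"x":0.0193,"y":0.0465,"z":0,"yaw":-0.4363}]'
python3 -m crank '[{"grip":0.019,"x":0.0004,"y":0.0096,"z":0,"yaw":-0.0873},{"grip":0.019,"x":0.0017,"y":0.0191,"z":0,"yaw":-0.1745},{"grip":0.019,"x":0.0037,"y":0.0285,"z":0,"yaw":-0.2618},{"grip":0.019,"x":0.0066,"y":0.0376,"z":0,"yaw":-0.3491},{"grip":0.019,"x":0.0103,"y":0.0465,"z":0,"yaw":-0.4363}]'
python3 - <<'E'
from h import *
for i in range(3): im=grab_frame("wrist")
s=state();c=cm("wrist");cv2.imwrite("pics/w3.png",cv2.cvtColor(im,cv2.COLOR_RGB2BGR));print(s["ee_pos"],s["ee_rot"],s["force"])
p=s["ee_pos"][:2]-np.array([595.5,62.5]);print(np.hypot(*p),np.degrees(np.arctan2(p[1],p[0])))
print(proj(c,[[619,-116.5,110],[595.5,62.5,97]]))
E
```

```text
time_s: 3.12
ee_pos: [550.5, -38.3, 118.7]
ee_rot: [-179.9, 0.0, 64.8]
force: [-1.3, 1.3, -0.5]
gripper_width: 19.3
gripper_force: 0.7
time_s: 3.53
ee_pos: [596.8, -49.0, 118.6]
ee_rot: [-179.9, -0.0, 89.7]
force: [-1.5, 1.3, 0.8]
gripper_width: 19.0
gripper_force: 0.7
[597.43537161 -49.11208128 118.68111616] [1.79996176e+02 1.84621143e-02 8.94060252e+01] [-0.85434983  0.32013103  0.77811105]
111.62885985134625 -89.0065814420622
[[287.53292501 335.94097026]
 [246.62662721  36.99144856]]
```

View pics/w3.png

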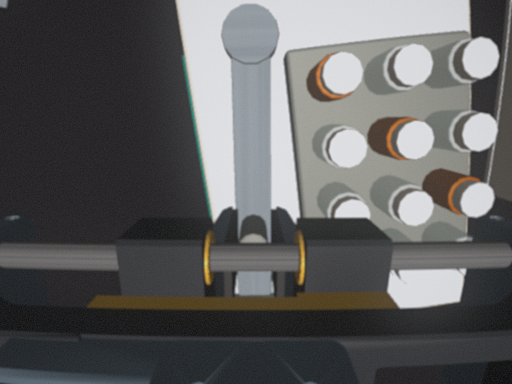

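```bash
python3 -m crank '[{"grip":0.019,"x":0.0001,"y":0.004,"z":0,"yaw":-0.035},{"grip":0.019,"x":0.0003,"y":0.008,"z":0,"yaw":-0.07},{"grip":0.019,"x":0.0006,"y":0.011,"z":0,"yaw":-0.1},{"grip":0.019,"x":0.0009,"y":0.014,"z":0,"yaw":-0.12},{"grip":0.019,"x":0.0009,"y":0.0145,"z":0,"yaw":-0.14}]'
python3 -m crank '[{"grip":0.019,"x":0,"y":0.0005,"z":0,"yaw":0},{"grip":0.019,"x":0,"y":0.001,"z":0,"yaw":0},{"grip":0.019,"x":0,"y":0.0015,"z":0,"yaw":0},{"grip":0.019,"x":0,"y":0.002,"z":0,"yaw":0},{"grip":0.019,"x":0,"y":0.002,"z":0,"yaw":0}]'
```

```text
time_s: 4.1
ee_pos: [611.2, -48.1, 118.8]
ee_rot: [-180.0, -0.0, 97.5]
force: [-1.7, 1.5, 0.3]
gripper_width: 19.3
gripper_force: 0.5
time_s: 4.52
ee_pos: [612.7, -48.0, 118.8]
ee_rot: [-179.9, -0.0, 97.5]
force: [-3.6, -1.1, 0.1]
gripper_width: 18.9
gripper_force: 1.9
```

```bash
python3 -m crank '[{"grip":0.019,"x":0,"y":0.0005,"z":0,"yaw":0},{"grip":0.019,"x":0,"y":0.001,"z":0,"yaw":0},{"grip":0.019,"x":0,"y":0.0015,"z":0,"yaw":0},{"grip":0.019,"x":0,"y":0.0015,"z":0,"yaw":0},{"grip":0.019,"x":0,"y":0.0015,"z":0,"yaw":0}]'
python3 -m crank '[{"grip":0.019,"x":0,"y":0.0005,"z":0,"yaw":0},{"grip":0.019,"x":0,"y":0.001,"z":0,"yaw":0},{"grip":0.019,"x":0,"y":0.001,"z":0,"yaw":0},{"grip":0.019,"x":0,"y":0.001,"z":0,"yaw":0},{"grip":0.019,"x":0,"y":0.001,"z":0,"yaw":0}]'
```

```text
time_s: 4.93
ee_pos: [612.7, -48.0, 118.7]
ee_rot: [-179.7, -0.0, 97.5]
force: [-8.5, -1.1, 2.7]
gripper_width: 19.0
gripper_force: 3.8
time_s: 5.35
ee_pos: [612.8, -48.0, 118.6]
ee_rot: [-179.6, -0.0, 97.5]
force: [-9.4, -0.9, 3.1]
gripper_width: 19.2
gripper_force: 4.8
```

The bar is hard against its stop: 9 N and no further motion. I'm releasing it, rising, and looking at the fork from two wrist positions.

```bash
python3 -m crank '[{"grip":0.019,"x":0,"y":-0.002,"z":0,"yaw":0},{"grip":0.019,"x":0,"y":-0.004,"z":0,"yaw":0},{"grip":0.03,"x":0,"y":-0.004,"z":0,"yaw":0},{"grip":0.04,"x":0,"y":-0.004,"z":0,"yaw":0},{"grip":0.05,"x":0,"y":-0.004,"z":0,"yaw":0}]'
python3 -m crank '[{"grip":0.05,"x":0,"y":0,"z":-0.02,"yaw":0},{"grip":0.05,"x":0,"y":0,"z":-0.05,"yaw":0},{"grip":0.05,"x":0,"y":0,"z":-0.08,"yaw":0},{"grip":0.05,"x":0,"y":0,"z":-0.11,"yaw":0},{"grip":0.05,"x":-0.03,"y":-0.001,"z":-0.11,"yaw":0}]'
python3 -m crank '[{"grip":0.05,"x":-0.03,"y":-0.001,"z":0,"yaw":0},{"grip":0.05,"x":-0.06,"y":-0.002,"z":0,"yaw":0},{"grip":0.05,"x":-0.09,"y":-0.004,"z":0,"yaw":0},{"grip":0.05,"x":-0.115,"y":-0.005,"z":0,"yaw":0},{"grip":0.05,"x":-0.115,"y":-0.005,"z":0,"yaw":0}]'
cat > look.py <<'E'
import sys
from h import *
for i in range(8): grab_frame("top")
c=cm("wrist");s=state();im=grab_frame("wrist");n=sys.argv[1]
np.savez(n+".npz",*c);cv2.imwrite(f"pics/{n}.png",cv2.cvtColor(im,cv2.COLOR_RGB2BGR));print(s["time_s"],s["ee_pos"].round(1) if hasattr(s["ee_pos"],"round") else s["ee_pos"],s["ee_rot"],s["qvel"])
E
python3 look.py f1
python3 -m crank '[{"grip":0.05,"x":-0.01,"y":-0.01,"z":0,"yaw":0},{"grip":0.05,"x":-0.01,"y":-0.03,"z":0,"yaw":0},{"grip":0.05,"x":-0.01,"y":-0.05,"z":0,"yaw":0},{"grip":0.05,"x":-0.01,"y":-0.06,"z":0,"yaw":0},{"grip":0.05,"x":-0.01,"y":-0.06,"z":0,"yaw":0}]'
python3 look.py f2
python3 - <<'E'
import cv2,numpy as np
a=cv2.imread("pics/f1.png");b=cv2.imread("pics/f2.png")
cv2.imwrite("pics/f12.png",cv2.resize(np.hstack([a[:260,60:440],b[:260,60:440]]),(800,274)))
E
```

```text
time_s: 5.77
ee_pos: [613.1, -48.2, 119.3]
ee_rot: [179.9, 0.0, 97.5]
force: [0.0, 0.4, -0.1]
gripper_width: 36.1
gripper_force: 0.0
time_s: 6.18
ee_pos: [618.6, -74.6, 236.4]
ee_rot: [179.2, 0.0, 97.8]
force: [1.0, -0.0, 0.0]
gripper_width: 50.1
gripper_force: 0.0
time_s: 6.6
ee_pos: [625.9, -197.5, 228.7]
ee_rot: [179.9, 0.2, 97.3]
force: [0.3, 0.2, -0.3]
gripper_width: 50.1
gripper_force: 0.0
7.0 [ 625.3 -191.6  229.2] [1.79983813e+02 2.03093466e-03 9.76201031e+01] [-0.2127325   0.01382843 -0.06740276 -0.16668464 -0.01188748 -0.09723995]
time_s: 7.47
ee_pos: [564.9, -211.1, 229.5]
ee_rot: [-180.0, 0.0, 97.5]
force: [0.1, 0.8, -0.2]
gripper_width: 50.0
gripper_force: 0.0
7.8667 [ 567.6 -210.3  228.7] [1.79999896e+02 1.96442367e-03 9.75669128e+01] [-0.04417687 -0.06541302  0.23743393 -0.11915977  0.18609539  0.04591944]
```

View pics/f12.png

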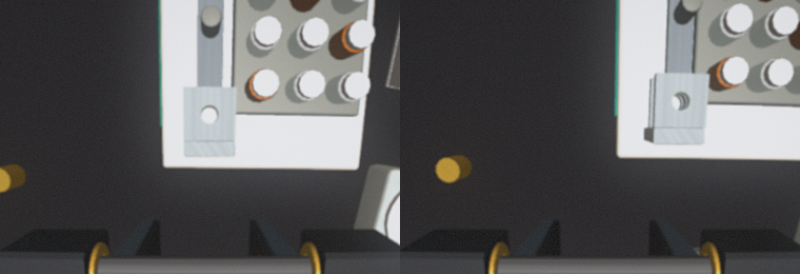

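The two fork views show the hole at about (259,109) in f1 and (327,97) in f2. In f1 the white deck shows through the hole, so the eye is aligned. I'll refine the centres by contour.

Run:
```python
from h import *
R=[]
for n,(u,v) in dict(f1=(258.6,109.3),f2=(326.9,96.9)).items():
    g=cv2.cvtColor(cv2.imread(f"pics/{n}.png"),cv2.COLOR_BGR2GRAY).astype(float)
    u0,v0=int(round(u)),int(round(v)); p=g[v0-13:v0+14,u0-13:u0+14]
    print(n);print(p[::2,::1].astype(int))
    m=(abs(p-np.median(p))>14).astype(np.uint8)
    k,l,st,ce=cv2.connectedComponentsWithStats(m)
    for i in range(1,k):
        if st[i][4]>8: print(st[i],ce[i]+[u0-13,v0-13])
    z=np.load(n+".npz");c=[z[k] for k in z.files];print(onz(c,u,v,110).round(1)); R.append(ray(c,u,v))
print(tri(*R))
```

```text
f1
[[200 201 203 201 200 202 204 206 206 201 204 201 203 206 208 207 204 201
  204 205 204 205 204 200 202 197 196]
 [204 204 201 204 201 201 206 204 204 206 202 200 201 203 206 206 201 202
  202 207 206 208 204 202 198 197 200]
 [201 203 202 202 201 203 205 199 190 176 162 154 146 153 150 160 168 176
  191 201 205 205 205 204 198 198 199]
 [202 201 202 203 202 195 178 161 156 168 179 195 200 197 187 174 155 143
  151 171 194 205 206 201 198 197 199]
 [199 202 200 198 198 178 168 194 223 230 232 233 233 233 231 232 226 210
  177 157 170 194 202 203 199 198 201]
 [199 201 201 199 193 190 210 227 231 232 231 231 231 231 231 231 232 231
  219 177 153 173 199 202 199 197 202]
 [201 203 202 196 200 216 226 230 232 230 232 230 232 231 231 231 231 232
  230 208 172 173 193 199 203 197 201]
 [202 202 204 201 206 218 229 231 231 231 231 230 231 231 231 231 232 232
  230 217 187 182 196 201 201 199 200]
 [200 202 202 201 205 218 226 231 231 230 231 232 232 231 231 231 232 231
  224 210 194 193 201 202 201 198 200]
 [202 205 202 201 200 206 214 222 228 230 230 230 231 232 231 232 230 221
  202 
[... 1629 characters left out ...]
133 133 127 125 138 147
  165 186 200 205 202 200 200 195 199]
 [200 200 202 198 200 202 204 207 211 205 184 169 161 159 172 185 190 194
  201 206 205 200 202 200 198 197 197]
 [200 202 200 199 202 201 202 203 205 204 201 198 202 203 203 202 199 199
  202 203 204 205 201 199 196 198 198]
 [198 202 200 201 200 199 203 205 203 200 202 201 202 206 202 201 201 200
  203 202 201 204 200 198 197 198 197]
 [202 201 203 204 201 203 203 204 201 200 199 201 203 204 203 202 196 200
  200 204 202 204 199 199 197 198 199]]
[  4   2  18  19 250] [326.756  95.304]
[ 620.2 -115.8  110. ]
(array([ 620.30891314, -115.64573168,  109.46353724]), [np.float64(0.1281013093466554), np.float64(0.12810130934678732)])
```

Triangulation puts the fork at z = 109.5, which agrees with the given 110. Next is the pin.

```bash
python3 -m crank '[{"grip":0.06,"x":0.02,"y":0,"z":0,"yaw":0},{"grip":0.06,"x":0.055,"y":-0.001,"z":0,"yaw":0},{"grip":0.06,"x":0.09,"y":-0.002,"z":0,"yaw":0},{"grip":0.06,"x":0.125,"y":-0.003,"z":0,"yaw":0},{"grip":0.06,"x":0.16,"y":-0.0035,"z":0,"yaw":0}]'
python3 -m crank '[{"grip":0.06,"x":0.035,"y":-0.001,"z":0,"yaw":0},{"grip":0.06,"x":0.07,"y":-0.002,"z":0,"yaw":0},{"grip":0.06,"x":0.105,"y":-0.003,"z":0,"yaw":0},{"grip":0.06,"x":0.14,"y":-0.003,"z":0,"yaw":0},{"grip":0.06,"x":0.175,"y":-0.0035,"z":0,"yaw":0}]'
python3 -m crank '[{"grip":0.06,"x":0.035,"y":-0.001,"z":0,"yaw":0},{"grip":0.06,"x":0.07,"y":-0.002,"z":0,"yaw":0},{"grip":0.06,"x":0.105,"y":-0.003,"z":0,"yaw":0},{"grip":0.06,"x":0.13,"y":-0.003,"z":0,"yaw":0},{"grip":0.06,"x":0.142,"y":-0.0035,"z":0,"yaw":0}]'
python3 look.py p1
python3 -m crank '[{"grip":0.06,"x":-0.01,"y":-0.01,"z":0,"yaw":0},{"grip":0.06,"x":-0.01,"y":-0.03,"z":0,"yaw":0},{"grip":0.06,"x":-0.01,"y":-0.05,"z":0,"yaw":0},{"grip":0.06,"x":-0.01,"y":-0.06,"z":0,"yaw":0},{"grip":0.06,"x":-0.01,"y":-0.06,"z":0,"yaw":0}]'
python3 look.py p2
python3 - <<'E'
from h import *
a=cv2.imread("pics/p1.png");b=cv2.imread("pics/p2.png")
cv2.imwrite("pics/p12.png",cv2.resize(np.hstack([a[:240,60:460],b[:240,60:460]]),(800,240)))
R=[]
for n,(u,v) in dict(f1=(258.7,107.5),f2=(326.5,95)).items():
    z=np.load(n+".npz");R.append(ray([z[k] for k in z.files],u,v))
print("fork",tri(*R))
for n in("p1","p2"):
    z=np.load(n+".npz");print(proj([z[k] for k in z.files],[[490,337,84]]))
E
```

```text
time_s: 8.33
ee_pos: [542.3, -50.8, 228.8]
ee_rot: [180.0, -0.0, 97.5]
force: [0.1, 0.4, -0.7]
gripper_width: 59.7
gripper_force: 0.0
time_s: 8.75
ee_pos: [515.9, 122.5, 229.0]
ee_rot: [180.0, 0.0, 97.6]
force: [0.7, 0.2, -0.1]
gripper_width: 60.0
gripper_force: 0.0
time_s: 9.17
ee_pos: [493.5, 264.2, 228.8]
ee_rot: [180.0, -0.1, 97.7]
force: [-0.8, -0.1, -0.4]
gripper_width: 59.8
gripper_force: 0.0
9.5667 [494.4 259.6 229. ] [1.79997321e+02 2.48090747e-02 9.74320440e+01] [ 1.80327769e-01  9.18975067e-02 -1.94709255e-01  1.63938105e-01
  1.03551652e-01  2.47092301e-05]
time_s: 10.03
ee_pos: [434.4, 242.4, 229.3]
ee_rot: [-180.0, 0.0, 97.5]
force: [0.6, 1.0, -0.2]
gripper_width: 60.1
gripper_force: 0.0
10.4333 [436.4 243.4 228.7] [-1.79997503e+02  8.99065796e-03  9.75302007e+01] [ 0.1998972  -0.13282584  0.26435958 -0.07370137 -0.01217452  0.1158933 ]
fork (array([ 620.18991253, -113.95125072,  107.21700552]), [np.float64(0.05136487429723553), np.float64(0.051364874297146694)])
[[258.84240337 108.7241383 ]]
[[321.28696695  99.79767217]]
```

View pics/p12.png

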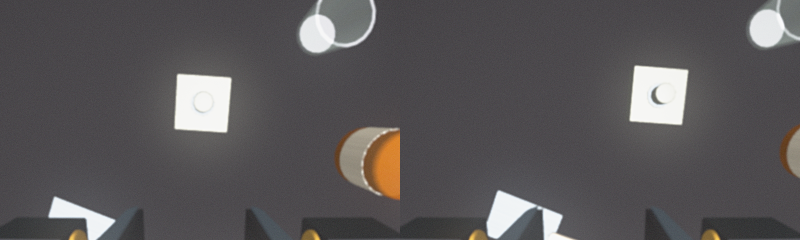

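Pin head centre is at (263,102) in p1 and (324,95) in p2, with the block top square centred at (263,103) in p1.

Run:
```python
from h import *
R=[]
for n,(u,v) in dict(p1=(263,102),p2=(324,95)).items():
    im=cv2.imread(f"pics/{n}.png");g=cv2.cvtColor(im,cv2.COLOR_BGR2GRAY)
    k,l,st,ce=cv2.connectedComponentsWithStats((g>150).astype(np.uint8))
    i=l[v,u-20]; cnt=cv2.findContours((l==i).astype(np.uint8),0,2)[0][0]; r=cv2.minAreaRect(cnt)
    z=np.load(n+".npz");c=[z[k] for k in z.files]
    print(n,"block",r,onz(c,*r[0],50).round(1),"head@84",onz(c,u,v,84).round(1));R.append(ray(c,u,v))
    s=cv2.resize(g[v-16:v+17,u-16:u+17],None,fx=12,fy=12,interpolation=cv2.INTER_CUBIC).astype(float)
    cv2.imwrite(f"pics/{n}c.png",cv2.normalize(s,None,0,255,cv2.NORM_MINMAX))
print(tri(*R));s=state();print(s["ee_pos"])
a=[cv2.imread(f"pics/p{i}c.png") for i in(1,2)];cv2.imwrite("pics/pc.png",np.hstack(a))
```

```text
p1 block ((262.0888366699219, 102.75634765625), (54.57524108886719, 56.07142639160156), 4.085616588592529) [493.  344.7  50. ] head@84 [493.1 343.7  84. ]
p2 block ((318.3077392578125, 94.96153259277344), (54.40339660644531, 56.61245346069336), 4.969740867614746) [493.  344.4  50. ] head@84 [491.8 341.7  84. ]
(array([493.51182122, 343.43780674,  75.04403714]), [np.float64(0.7990220915457562), np.float64(0.7990220915456689)])
[436.31343083 243.34405468 228.69700302][ WARN:0@0.032] global loadsave.cpp:1063 imwrite_ Unsupported depth image for selected encoder is fallbacked to CV_8U.
```

View pics/pc.png

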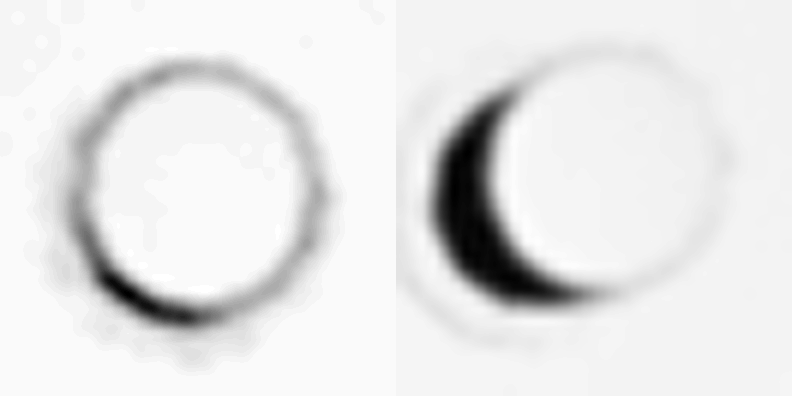

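The measurements agree on the pin at (493, 344), z about 75–84. I'm moving above it, then down.

```bash
python3 -m crank '[{"grip":0.06,"x":0.025,"y":0.019,"z":0,"yaw":0},{"grip":0.06,"x":0.05,"y":0.038,"z":0,"yaw":0},{"grip":0.06,"x":0.075,"y":0.056,"z":0,"yaw":0},{"grip":0.06,"x":0.0925,"y":0.0693,"z":0,"yaw":0},{"grip":0.06,"x":0.0925,"y":0.0693,"z":0.025,"yaw":0}]'
python3 -m crank '[{"grip":0.06,"x":0,"y":0,"z":0.025,"yaw":0},{"grip":0.06,"x":0,"y":0,"z":0.05,"yaw":0},{"grip":0.06,"x":0,"y":0,"z":0.075,"yaw":0},{"grip":0.06,"x":0,"y":0,"z":0.085,"yaw":0},{"grip":0.06,"x":0,"y":0,"z":0.085,"yaw":0}]'
python3 -m crank '[{"grip":0.045,"x":0,"y":0,"z":0,"yaw":0},{"grip":0.045,"x":0,"y":0,"z":0,"yaw":0},{"grip":0.045,"x":0,"y":0,"z":0,"yaw":0},{"grip":0.045,"x":0,"y":0,"z":0,"yaw":0},{"grip":0.045,"x":0,"y":0,"z":0,"yaw":0}]'
python3 -c "
from h import *
print(state()['ee_pos'])
im=grab_frame('wrist');cv2.imwrite('pics/g1.png',cv2.cvtColor(im,cv2.COLOR_RGB2BGR))
print(proj(cm('wrist'),[[493,344,84]]))"
```

```text
time_s: 10.9
ee_pos: [497.2, 349.5, 207.5]
ee_rot: [179.4, -0.4, 97.6]
force: [0.7, 0.2, -0.1]
gripper_width: 60.0
gripper_force: 0.0
time_s: 11.32
ee_pos: [491.1, 343.1, 116.1]
ee_rot: [-179.7, 0.2, 97.5]
force: [0.2, 0.4, 0.1]
gripper_width: 59.7
gripper_force: 0.0
time_s: 11.73
ee_pos: [492.9, 344.3, 120.0]
ee_rot: [179.9, -0.0, 97.5]
force: [0.2, -0.8, -0.2]
gripper_width: 44.6
gripper_force: 0.0
[492.88411228 344.31332531 120.03723466]
[[252.98715272 223.68502184]]
```

View pics/g1.png

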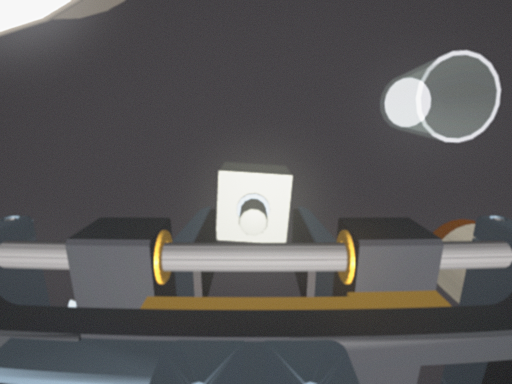

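The pin head is at (253,222), as predicted (253,224), and centred between the fingers. I'm descending and grasping.

```bash
python3 -m crank '[{"grip":0.045,"x":0,"y":0,"z":0.015,"yaw":0},{"grip":0.045,"x":0,"y":0,"z":0.03,"yaw":0},{"grip":0.045,"x":0,"y":0,"z":0.042,"yaw":0},{"grip":0.045,"x":0,"y":0,"z":0.0475,"yaw":0},{"grip":0.045,"x":0,"y":0,"z":0.0475,"yaw":0}]'
python3 -m crank '[{"grip":0.03,"x":0,"y":0,"z":0,"yaw":0},{"grip":0.02,"x":0,"y":0,"z":0,"yaw":0},{"grip":0.012,"x":0,"y":0,"z":0,"yaw":0},{"grip":0.012,"x":0,"y":0,"z":0,"yaw":0},{"grip":0.012,"x":0,"y":0,"z":0,"yaw":0}]' 15
python3 -m crank '[{"grip":0.012,"x":0,"y":0,"z":0,"yaw":0},{"grip":0.012,"x":0,"y":0,"z":0,"yaw":0},{"grip":0.012,"x":0,"y":0,"z":0,"yaw":0},{"grip":0.012,"x":0,"y":0,"z":0,"yaw":0},{"grip":0.012,"x":0,"y":0,"z":0,"yaw":0}]'
```

```text
time_s: 12.2
ee_pos: [491.7, 343.6, 70.3]
ee_rot: [-179.9, 0.1, 97.5]
force: [0.1, -0.4, -0.4]
gripper_width: 45.2
gripper_force: 0.0
time_s: 12.62
ee_pos: [492.8, 344.3, 72.1]
ee_rot: [179.9, -0.0, 97.5]
force: [-0.2, 1.2, 2.5]
gripper_width: 19.6
gripper_force: 15.0
time_s: 13.03
ee_pos: [492.8, 344.3, 72.1]
ee_rot: [179.9, -0.0, 97.5]
force: [-0.9, -1.0, 5.2]
gripper_width: 19.8
gripper_force: 15.0
```

```bash
python3 -m crank '[{"grip":0.012,"x":0,"y":0,"z":-0.02,"yaw":0},{"grip":0.012,"x":0,"y":0,"z":-0.055,"yaw":0},{"grip":0.012,"x":0,"y":0,"z":-0.09,"yaw":0},{"grip":0.012,"x":0,"y":0,"z":-0.125,"yaw":0},{"grip":0.012,"x":0,"y":0,"z":-0.15,"yaw":0}]'
python3 -m crank '[{"grip":0.012,"x":-0.02,"y":0.003,"z":0,"yaw":0},{"grip":0.012,"x":-0.053,"y":0.0075,"z":0,"yaw":0},{"grip":0.012,"x":-0.087,"y":0.0125,"z":0,"yaw":0},{"grip":0.012,"x":-0.121,"y":0.017,"z":0,"yaw":0},{"grip":0.012,"x":-0.155,"y":0.022,"z":0,"yaw":0}]'
python3 -m crank '[{"grip":0.012,"x":-0.035,"y":0.005,"z":0,"yaw":0},{"grip":0.012,"x":-0.07,"y":0.01,"z":0,"yaw":0},{"grip":0.012,"x":-0.105,"y":0.015,"z":0,"yaw":0},{"grip":0.012,"x":-0.14,"y":0.02,"z":0,"yaw":0},{"grip":0.012,"x":-0.17,"y":0.024,"z":0,"yaw":0}]'
python3 -m crank '[{"grip":0.012,"x":-0.035,"y":0.005,"z":0,"yaw":0},{"grip":0.012,"x":-0.07,"y":0.01,"z":0,"yaw":0},{"grip":0.012,"x":-0.105,"y":0.015,"z":0,"yaw":0},{"grip":0.012,"x":-0.13,"y":0.0185,"z":0,"yaw":0},{"grip":0.012,"x":-0.1462,"y":0.0204,"z":0,"yaw":0}]'
python3 look.py h1
python3 - <<'E'
from h import *
g=cv2.imread("pics/h1.png");im=grab_frame("top")
t=cv2.cvtColor(im,cv2.COLOR_RGB2BGR);c=cm("top")
print(proj(cm("wrist"),[[620.2,-114.2,110]]),proj(c,[[620.2,-114.2,110]]))
cv2.imwrite("pics/h12.png",np.hstack([cv2.resize(g[150:350,150:350],(400,400)),cv2.resize(t[100:200,240:340],(400,400),interpolation=cv2.INTER_CUBIC)]))
E
```

```text
time_s: 13.45
ee_pos: [492.9, 344.3, 224.1]
ee_rot: [179.9, -0.1, 97.5]
force: [0.3, 0.3, 0.1]
gripper_width: 19.5
gripper_force: 15.0
time_s: 13.87
ee_pos: [534.3, 191.8, 220.8]
ee_rot: [-179.9, 0.0, 97.6]
force: [0.6, 0.1, -0.3]
gripper_width: 19.5
gripper_force: 15.0
time_s: 14.28
ee_pos: [580.7, 25.6, 220.8]
ee_rot: [-179.9, 0.0, 97.5]
force: [0.3, 0.2, -0.8]
gripper_width: 19.5
gripper_force: 15.0
time_s: 14.7
ee_pos: [620.3, -117.2, 220.5]
ee_rot: [-179.9, 0.0, 97.4]
force: [0.7, 0.2, 0.4]
gripper_width: 19.5
gripper_force: 15.0
15.1 [ 619.9 -112.9  221.6] [-1.79997518e+02 -1.76411961e-02  9.76414510e+01] [-0.05671976 -0.00188385 -0.23581158 -0.13613558 -0.02490757 -0.110051  ]
[[253.10915777 196.44087294]] [[305.67860768 158.8800165 ]]
```

View pics/h12.png

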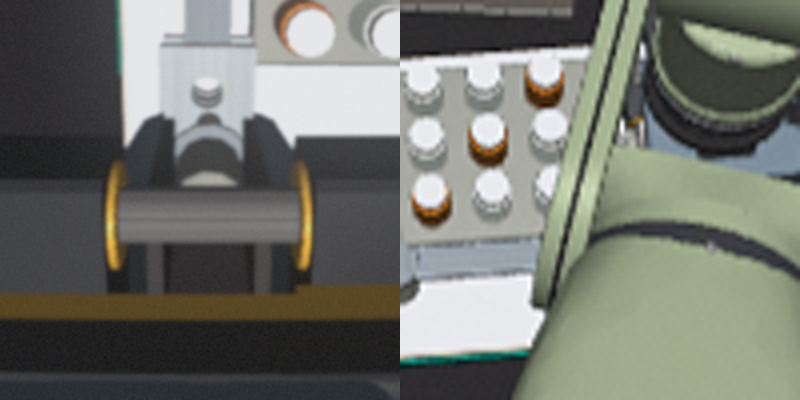

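The wrist view shows the hole at (253.5,196), against (253.1,196.4) predicted, with the pin laterally in line. I'm lowering to just above the fork and checking the pose.

```bash
python3 -m crank '[{"grip":0.012,"x":0,"y":0,"z":0.01,"yaw":0},{"grip":0.012,"x":0,"y":0,"z":0.02,"yaw":0},{"grip":0.012,"x":0,"y":0,"z":0.03,"yaw":0},{"grip":0.012,"x":0,"y":0,"z":0.036,"yaw":0},{"grip":0.012,"x":0,"y":0,"z":0.036,"yaw":0}]'
python3 -m crank '[{"grip":0.012,"x":0,"y":0,"z":0,"yaw":0},{"grip":0.012,"x":0,"y":0,"z":0,"yaw":0},{"grip":0.012,"x":0,"y":0,"z":0,"yaw":0},{"grip":0.012,"x":0,"y":0,"z":0,"yaw":0},{"grip":0.012,"x":0,"y":0,"z":0,"yaw":0}]'
python3 -m crank '[{"grip":0.012,"x":0,"y":0,"z":0,"yaw":0},{"grip":0.012,"x":0,"y":0,"z":0,"yaw":0},{"grip":0.012,"x":0,"y":0,"z":0,"yaw":0},{"grip":0.012,"x":0,"y":0,"z":0,"yaw":0},{"grip":0.012,"x":0,"y":0,"z":0,"yaw":0}]'
```

```text
time_s: 15.62
ee_pos: [618.8, -114.1, 182.8]
ee_rot: [-179.7, -0.1, 97.5]
force: [0.2, 0.2, -0.2]
gripper_width: 19.5
gripper_force: 15.0
time_s: 16.03
ee_pos: [620.3, -114.4, 185.9]
ee_rot: [180.0, 0.0, 97.5]
force: [-0.5, 0.2, -0.8]
gripper_width: 19.4
gripper_force: 15.0
time_s: 16.45
ee_pos: [620.1, -114.4, 185.4]
ee_rot: [180.0, 0.0, 97.5]
force: [-0.1, 0.5, -0.6]
gripper_width: 19.5
gripper_force: 15.0
```

On target at (620.1, -114.4). Lowering gently while watching the force.

```bash
python3 -m crank '[{"grip":0.012,"x":0,"y":0,"z":0.004,"yaw":0},{"grip":0.012,"x":0,"y":0,"z":0.008,"yaw":0},{"grip":0.012,"x":0,"y":0,"z":0.012,"yaw":0},{"grip":0.012,"x":0,"y":0,"z":0.014,"yaw":0},{"grip":0.012,"x":0,"y":0,"z":0.014,"yaw":0}]'
python3 -m crank '[{"grip":0.012,"x":0,"y":0,"z":0.002,"yaw":0},{"grip":0.012,"x":0,"y":0,"z":0.004,"yaw":0},{"grip":0.012,"x":0,"y":0,"z":0.006,"yaw":0},{"grip":0.012,"x":0,"y":0,"z":0.008,"yaw":0},{"grip":0.012,"x":0,"y":0,"z":0.008,"yaw":0}]'
```

```text
time_s: 16.87
ee_pos: [619.6, -114.3, 170.5]
ee_rot: [-179.9, -0.0, 97.5]
force: [0.4, 0.4, -0.2]
gripper_width: 19.7
gripper_force: 15.0
time_s: 17.28
ee_pos: [619.8, -114.3, 162.9]
ee_rot: [-180.0, -0.0, 97.5]
force: [-0.2, 0.6, -0.9]
gripper_width: 19.6
gripper_force: 15.0
```

```bash
python3 -m crank '[{"grip":0.012,"x":0,"y":0,"z":0.003,"yaw":0},{"grip":0.012,"x":0,"y":0,"z":0.006,"yaw":0},{"grip":0.012,"x":0,"y":0,"z":0.009,"yaw":0},{"grip":0.012,"x":0,"y":0,"z":0.012,"yaw":0},{"grip":0.012,"x":0,"y":0,"z":0.012,"yaw":0}]'
python3 -m crank '[{"grip":0.012,"x":0,"y":0,"z":0.003,"yaw":0},{"grip":0.012,"x":0,"y":0,"z":0.006,"yaw":0},{"grip":0.012,"x":0,"y":0,"z":0.009,"yaw":0},{"grip":0.012,"x":0,"y":0,"z":0.012,"yaw":0},{"grip":0.012,"x":0,"y":0,"z":0.012,"yaw":0}]'
```

```text
time_s: 17.7
ee_pos: [619.6, -114.3, 150.5]
ee_rot: [-179.9, -0.0, 97.5]
force: [-0.5, 0.1, -0.9]
gripper_width: 19.6
gripper_force: 15.0
time_s: 18.12
ee_pos: [619.6, -114.3, 138.6]
ee_rot: [-179.9, -0.0, 97.5]
force: [0.2, -0.2, -0.0]
gripper_width: 19.6
gripper_force: 15.0
```

Free all the way, with about 6.5 mm left.

```bash
python3 -m crank '[{"grip":0.012,"x":0,"y":0,"z":0.002,"yaw":0},{"grip":0.012,"x":0,"y":0,"z":0.004,"yaw":0},{"grip":0.012,"x":0,"y":0,"z":0.005,"yaw":0},{"grip":0.012,"x":0,"y":0,"z":0.006,"yaw":0},{"grip":0.012,"x":0,"y":0,"z":0.006,"yaw":0}]'
python3 -m crank '[{"grip":0.012,"x":0,"y":0,"z":0.0005,"yaw":0},{"grip":0.012,"x":0,"y":0,"z":0.001,"yaw":0},{"grip":0.012,"x":0,"y":0,"z":0.0015,"yaw":0},{"grip":0.012,"x":0,"y":0,"z":0.0015,"yaw":0},{"grip":0.012,"x":0,"y":0,"z":0.0015,"yaw":0}]'
```

```text
time_s: 18.53
ee_pos: [620.0, -114.4, 133.2]
ee_rot: [-180.0, 0.0, 97.5]
force: [0.4, -0.2, -0.4]
gripper_width: 19.8
gripper_force: 15.0
time_s: 18.95
ee_pos: [620.2, -114.4, 132.2]
ee_rot: [180.0, 0.0, 97.5]
force: [-1.8, -0.2, 1.0]
gripper_width: 19.6
gripper_force: 15.0
```

```bash
python3 -m crank '[{"grip":0.012,"x":0,"y":0,"z":0.0005,"yaw":0},{"grip":0.012,"x":0,"y":0,"z":0.001,"yaw":0},{"grip":0.012,"x":0,"y":0,"z":0.001,"yaw":0},{"grip":0.012,"x":0,"y":0,"z":0.001,"yaw":0},{"grip":0.012,"x":0,"y":0,"z":0.001,"yaw":0}]'
python3 -m crank '[{"grip":0.03,"x":0,"y":0,"z":0,"yaw":0},{"grip":0.05,"x":0,"y":0,"z":0,"yaw":0},{"grip":0.05,"x":0,"y":0,"z":0,"yaw":0},{"grip":0.05,"x":0,"y":0,"z":0,"yaw":0},{"grip":0.05,"x":0,"y":0,"z":0,"yaw":0}]'
python3 -m crank '[{"grip":0.05,"x":0,"y":0,"z":-0.015,"yaw":0},{"grip":0.05,"x":0,"y":0,"z":-0.04,"yaw":0},{"grip":0.05,"x":0,"y":0,"z":-0.07,"yaw":0},{"grip":0.05,"x":0,"y":0,"z":-0.1,"yaw":0},{"grip":0.05,"x":-0.03,"y":0,"z":-0.1,"yaw":0}]'
python3 -m crank '[{"grip":0.05,"x":-0.02,"y":0,"z":0,"yaw":0},{"grip":0.05,"x":-0.05,"y":0,"z":0,"yaw":0},{"grip":0.05,"x":-0.05,"y":0,"z":0,"yaw":0},{"grip":0.05,"x":-0.05,"y":0,"z":0,"yaw":0},{"grip":0.05,"x":-0.05,"y":0,"z":0,"yaw":0}]'
python3 look.py e1
python3 - <<'E'
from h import *
g=cv2.imread("pics/e1.png");t=cv2.cvtColor(grab_frame("scene"),cv2.COLOR_RGB2BGR)
print(proj(cm("wrist"),[[620.2,-114.3,144]]))
cv2.imwrite("pics/e12.png",np.hstack([cv2.resize(g[:220,120:340],(400,400)),cv2.resize(t[150:250,190:290],(400,400),interpolation=cv2.INTER_CUBIC)]))
E
```

```text
time_s: 19.37
ee_pos: [620.2, -114.4, 132.2]
ee_rot: [179.9, 0.0, 97.5]
force: [-1.2, -0.1, 5.3]
gripper_width: 19.4
gripper_force: 15.0
time_s: 19.78
ee_pos: [620.0, -114.4, 130.6]
ee_rot: [-180.0, -0.0, 97.5]
force: [0.2, -0.2, -0.8]
gripper_width: 48.9
gripper_force: 0.0
time_s: 20.2
ee_pos: [626.8, -140.9, 238.2]
ee_rot: [179.3, 0.1, 97.8]
force: [1.1, -0.2, 0.9]
gripper_width: 50.4
gripper_force: 0.0
time_s: 20.62
ee_pos: [630.4, -193.3, 230.5]
ee_rot: [-180.0, -0.1, 97.5]
force: [0.4, 1.1, 0.5]
gripper_width: 50.0
gripper_force: 0.0
21.0167 [ 630.6 -193.2  231.1] [1.79993939e+02 6.23900004e-03 9.75802702e+01] [-0.21112433  0.1226551  -0.08977309  0.05041601  0.0778334  -0.14578753]
[[252.84890848 103.00649075]]
```

View pics/e12.png

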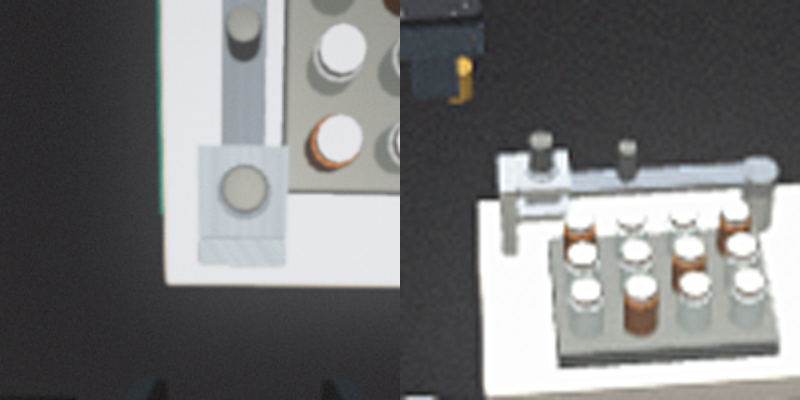

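The pin stands upright with its collar on the fork. Its head in the wrist image is at about (254.5,103), against (252.8,103) predicted for a fully seated pin. The bar is closed and the gripper is clear, so I'm handing the job in.

```bash
python3 -c "
from workcell import *
print(job_done())"
```

```text
the job is handed in; nothing more can be done
None
```

The bar is closed against its stop, the pin is seated through fork and eye with its collar on the fork, the gripper is clear, and the job was handed in at about 21 s; no verdict came back.

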